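# Dock a test-cassette carrier on twin locating pins

### The job

Slide the blue carrier plate, without lifting it off or tipping it, from the grey feed table onto the metal deck and up square to the blue fence, then feel along the fence until both its holes drop over the two brass pins. It must end fully home, flat on the sunken deck with a pin standing up through each hole: press it down if it hangs, but do not ram it, and leave the bottles, timer and rolls round about where they are.

Things in the scene. Friction and masses are not known exactly. Their poses are not given: they have to be found in the camera images.
- carrier: Loose blue steel plate lying on the feed table, 90 (x) x 188 (y) x 6 mm, about 0.55 kg, slippery underneath. Origin: centre of its underside; z up, x within about 15 degrees of the cradle's x. Two 11 mm through holes on its y axis, 66 mm either side of the centre. Two white cassettes (70 x 20 mm, 6 mm high) are fixed on top, centred at y = +-43 mm.
- thumb_frame (a point): Middle of the square yellow frame standing on the carrier's centre, at the height of the plate's top (6 mm over its underside). The frame is open upward: inner opening 46 x 46 mm, walls 4 mm, 11 mm high over the plate. Shut fingertips set inside it can drag the plate any way and press it down.
- cradle: Fixed docking cradle, 226 x 264 mm. Origin: on the bench under the deck's middle; z up, x from feed table to fence. Grey feed table: flat top 45 mm high, x = -165 to -49 mm, side rims 9 mm high beyond y = +-126 mm. Metal deck: x = -46 to 46 mm, y = -114 to 114 mm, 45 mm high at the start, with two slots for the pins at x = 0, y = -82 to -50 and 50 to 82 mm.
- pin_zone (a point): Point of the cradle at the deck's middle, 43.5 mm up: the height of the pin tips, 1.5 mm below the raised deck. Two fixed brass pins, 8 mm thick with 4 mm tapered tips, stand in the slots at x = 0, 132 mm apart in y. The middle of the pair lies anywhere from y = -8 to +8 mm of this point: not told, to be felt or seen. Off the pins the plate sinks only 1.5 mm.
- fence (a point): Middle of the top edge of the blue fence's upright face, which looks to the cradle's -x: x = 45.5 mm, 62 mm high, in the cradle's frame, running along y. A plate flush on it has its centre at x = 0.5 mm and its holes in line with the pins in x.
- deck (a joint): How far the deck has sunk, in m: 0 flush with the feed table, 0.014 fully home. A soft spring (about 2 N throughout) lifts it, so the carrier's weight alone sinks it: 1.5 mm while the plate rests on the pin tips, all the way once both holes are over the pins, and then it stays down under the plate.
- white_dropper: Loose dropper bottle, white with white cap, 20 mm wide, 64 mm tall, standing on the bench beside the cradle's +y side. Origin: centre of its foot. A bystander.
- green_dropper: Loose dropper bottle, white with green cap, 20 mm wide, 64 mm tall, standing on the bench beside the cradle's -y side. Origin: centre of its foot. A bystander.
- timer: Loose white square timer, 64 x 64 x 20 mm, on the bench to the right. Origin: centre of its underside. A bystander.
- tape_roll: Loose roll of beige tape, 104 mm across, 25 mm high, lying to the left. Origin: centre of its underside. A bystander.
- label_roll: Loose roll of white labels, 63 mm across, 25 mm high, lying to the left. Origin: centre of its underside. A bystander.
Mind the look-alikes: they are no part of the job. Of the things that look like the carrier, the larger one is meant.

How it is judged:
By the outcome, as a careful person would: the job done as asked, in the order asked, and still so for the second after the job is handed in, with the robot touching nothing.
It also fails if it takes over 48 s, if anything falls off the work surface, if the arm or the gripper's body presses on something with over 40 N, if the wrist force passes 120 N, or if a joint passes its speed limit or range.

### The arm

A 7-joint arm with a two-finger parallel gripper is mounted at the origin on a cart in front of the work surface, level with it; the furniture and walls round the work are solid. World frame = base frame: x ahead of the robot, y to its left, z up, the work surface at z = 0. Lengths are in mm, angles in rad, forces in N, time in s.
With the tool pointing down it reaches from about 350 to 900 mm from the base axis. Payload 19.9 kg.
Tool frame: the origin (TCP) lies at the very end of the fingers, on their centre line; the grasp point (between the pads) lies 19 mm behind it; z points along the fingers, y is the line along which they close (so a half turn about z gives the same grasp; the last joint's range is limited). The gripper opens to 94 mm and grips with 3 to 60 N. Pads are 16 mm wide; open, the fingers measure 119 mm over their backs; the gripper's body (75 mm by 177 mm) begins 78 mm behind the grasp point.
Start: joints at [1.272, 0.417, -0.01, 1.614, 0.005, 1.111, -0.053], TCP at [158.736, -604.485, 205.425] pointing down, gripper open.
Joint ranges: [-2.81, 2.81], [-0.39, 2.02], [-1.27, 1.25], [0.06, 2.57], [-1.19, 4.33], [0.19, 2], [-2.82, 2.82]. Speed limits (rad/s): [1.89, 1.89, 2.39, 2.39, 3.01, 3.01, 3.01].

### API

Orientations are given as a unit quaternion [w, x, y, z].
In Python, from bench import monitor, imaging, job gives the robot as it stands.
- The arm moves only by the tool move_arm, never from a script. Its argument "deltas" is text: rows parted by semicolons, each of 7 numbers parted by spaces: the shift along the tool's x, y, z in mm, then the turn, a rotation vector about the tool's x, y, z in degrees, then the opening, from 0 (shut) to 1 (fully open). In form: tx ty tz ax ay az fingers; .... A call has 1 to 5 rows; each row shifts and turns the commanded pose from where the row before left it, along the tool's axes as they then stand; what a row does not reach is not made up. A row lasts 1/10 s, in which the tool goes at most 50 mm and 8.59 degrees, less where a joint would pass 70% of its speed; a pose out of reach is approached as far as the arm can. A call is refused whole if a number of a shift passes 50 or a number of a turn 8.59, either way. A call with a gripper value outside its range is refused whole. The fingers move at their own pace and stop on an object; "newtons" is the grip in N (left out, the last holds). Time passes only in rows, so rows that do not move let the fingers close. It gives the time, the measured TCP pose, the force, the opening and the grip force at its end, in the units of the state.
- monitor.get_state(): the state, without advancing time (a new reading comes with each control period).
- imaging.read_camera(name): name is "side" or "top"; returns the picture (480x640x3 uint8, red, green, blue); there is no depth.
- imaging.calibration(name): a dict with "vfov" (degrees; the focal length in pixels is half the picture's height over the tangent of half this angle, whatever the lens; pixels are square), "cx", "cy" (the principal point, pixels), "k1" (the pictures are not rectified: a ray, as slopes to the right and down, at radius r is drawn at 1 + k1 r^2 times it, then the intrinsics apply), "origin" and "orientation" of the camera in the world. Camera axes: x right, y down, z forward; pixel columns grow to the right and rows downward; lengths in mm; the calibration is good to about 2 mm. A picture is of the moment at which its call begins. calibration takes no time and is no camera call.
- job.close_job(): hands the job in; it is judged then, once.
Trained networks look in the newest picture that a camera, given by its name, has taken for a name from the list of things; names that differ only in an ending like _2 or _b are one class to them, and where a whole thing is asked for, a point or a joint stands for the part that bears it (a point fixed in the world has none). Each returns a list of dicts, best first, with "conf" (0 to 1); they miss things now and then, are a little off and sometimes report something else, mostly with a low value. They report only what shows in the picture. A call takes as long as a camera call. They do not tell look-alikes from the thing itself.
- imaging.boxes_of(camera, target): "box" ([left, top, right, bottom] in pixels, round what is visible of it).
- imaging.landmark_of(camera, target): "location" ([column, row] in pixels: a listed point, or the origin of a listed thing).
The state is a dict: "time": time; "joints": joint angles; "joint_vel": joint speeds; "tau": joint torques, N m; "tool_pos": TCP position; "tcp_rot": TCP orientation; "wrist_force": force on the tool from outside, world axes, zero at the start; "wrist_torque": the same for the moment, N m; "finger_gap": opening from 0.0 (shut) to 1.0 (fully open); "gripper_force": force on a finger pad.
Only numpy, scipy, OpenCV 4.12 (cv2) and the standard library are available. Lean on these libraries where they do the work, as an engineer would, in place of code of your own. Each camera call takes 0.05 s, during which the arm holds its last target. There are 200 camera calls.

## Working session

There is one attempt and no reset: what is moved stays moved. The work goes in short steps, Python scripts to look and compute and a tool call to move; the robot and the scene stay as the last step left them, time stands still between calls to the robot, and variables do not carry over. Pictures are saved under pics/ and viewed, at most 10 in all, crops included, and the job is handed in when it is done.

Besides the shell and the picture viewer there is one more tool, called as name(argument=value, ...) on one line, values as JSON. move_arm: Moves the arm, as the interface text tells. Its arguments: {"type":"object","properties":{"deltas":{"type":"string"},"newtons":{"type":"number"}},"required":["deltas"]}

```bash
mkdir -p pics; cat > h.py <<'E'
import numpy as np, cv2
from scipy.spatial.transform import Rotation as R
from bench import monitor, imaging, job
def cam(n):
    c=imaging.calibration(n); f=240/np.tan(np.radians(c["vfov"])/2)
    q=np.array(c["orientation"]); M=R.from_quat(q[[1,2,3,0]]).as_matrix()
    return c,f,M,np.array(c["origin"])
def pix2w(n,uv,z):
    c,f,M,o=cam(n); d=np.array([(uv[0]-c["cx"])/f,(uv[1]-c["cy"])/f]); s=d.copy()
    for _ in range(30): s=d/(1+c["k1"]*(s@s))
    r=M@np.array([s[0],s[1],1]); return o+r*(z-o[2])/r[2]
def w2pix(n,p):
    c,f,M,o=cam(n); q=M.T@(np.array(p,float)-o); s=q[:2]/q[2]; s=s*(1+c["k1"]*(s@s))
    return np.array([c["cx"]+f*s[0],c["cy"]+f*s[1]])
def shot(n,fn):
    im=imaging.read_camera(n); cv2.imwrite("pics/"+fn,im[:,:,::-1]); return im
E
python3 - <<'E'
from h import *
for n in("top","side"):
    shot(n,n+"0.png"); print(n,imaging.calibration(n))
    for t,z in(("thumb_frame",51),("fence",62),("pin_zone",43.5),("cradle",0),("carrier",45)):
        for d in imaging.landmark_of(n,t)[:3]: print(t,np.round(d["location"],1),round(d["conf"],2),np.round(pix2w(n,d["location"],z),1))
s=monitor.get_state(); print(s)
E
```

```text
top {'vfov': 55.561249515139124, 'cx': 325.11002647636656, 'cy': 239.20733468603785, 'k1': -0.08287020335936258, 'origin': array([ 383.23670481,   24.1112618 , 1238.75091109]), 'orientation': array([-0.05371904,  0.70565428, -0.7035985 ,  0.06415182])}
thumb_frame [318.7 281.8] 0.89 [470.8  23.2  51. ]
thumb_frame [419.3 293.7] 0.88 [ 440.  -239.6   51. ]
fence [309.7 218.5] 0.81 [636.8  47.6  62. ]
fence [478.  220.1] 0.66 [ 635.1 -402.6   62. ]
pin_zone [312.2 239.3] 0.67 [584.2  40.9  43.5]
cradle [310.3 243.4] 0.98 [580.1  46.7   0. ]
carrier [421.2 289.8] 0.95 [ 450.5 -246.3   45. ]
carrier [318.5 278.3] 0.66 [480.4  23.8  45. ]
side {'vfov': 53.12366832950638, 'cx': 323.3842387570151, 'cy': 241.59658618177406, 'k1': -0.012605000006267238, 'origin': array([331.90007896, 864.42353207, 870.33238721]), 'orientation': array([ 0.06601562, -0.12043604,  0.90514099, -0.40231442])}
thumb_frame [365.6 257.6] 0.92 [480.9  21.1  51. ]
thumb_frame [394.8 206.4] 0.84 [ 445.3 -199.3   51. ]
fence [304.1 251.9] 0.74 [629.7  50.2  62. ]
fence [323.4 269.3] 0.55 [567.2  96.4  62. ]
fence [368.7 
[... 322 characters left out ...]
7, -0.010292  ,  1.61361307,  0.00468567,
        1.11068313, -0.05299797]), 'joint_vel': array([ 1.33956936e-03, -1.64999589e-03, -3.87316438e-04, -8.35123709e-05,
        8.16185654e-04,  1.20746905e-03, -4.83112707e-04]), 'tau': array([-2.12877571e-04, -8.50705290e+01,  6.37908485e-01, -4.26175010e+01,
       -4.87263117e-02,  1.37497263e-02,  1.49751636e-04]), 'tool_pos': array([ 158.74478587, -604.48108781,  205.4229509 ]), 'tcp_rot': array([-3.41744487e-05,  9.91767801e-01,  1.28049316e-01, -1.95379422e-05]), 'wrist_force': array([ 0.22337182,  0.64661853, -0.70459809]), 'wrist_torque': array([0.0657345 , 0.00065628, 0.05378847]), 'gripper_force': 0.0, 'finger_gap': 0.9978621834015637}
```

View pics/top0.png

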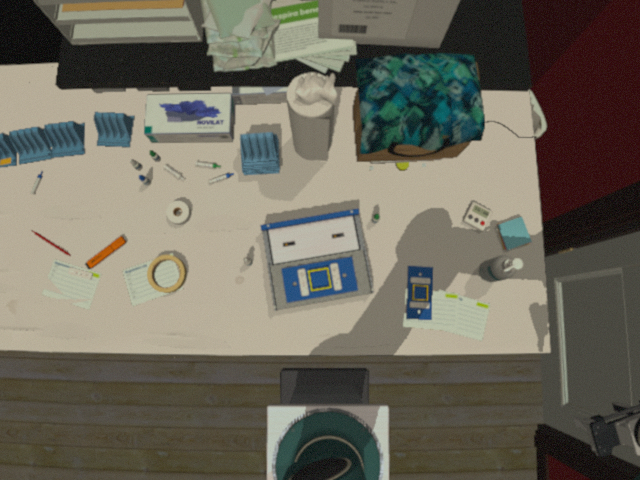

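View pics/side0.png

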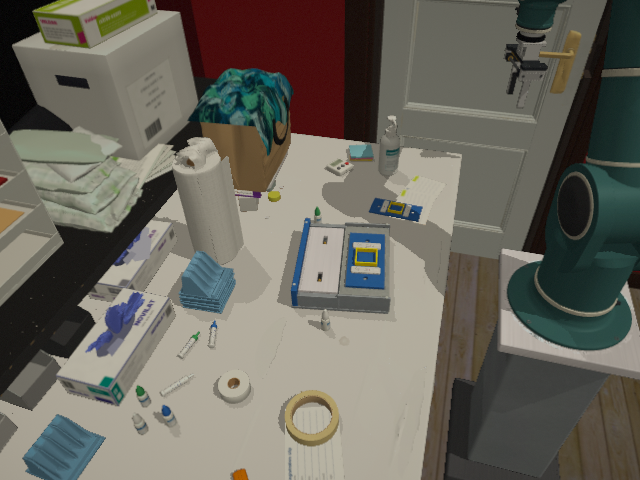

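The top view shows the carrier at about (320,280) on the cradle's feed table, with the decoy near (420,293). The deck slots are at about (290,243) and (332,236), and the fence runs from (265,226) to (358,212).

```bash
python3 - <<'E'
from h import *
im=cv2.imread("pics/top0.png")
cv2.imwrite("pics/crop1.png",cv2.resize(im[200:315,255:380],None,fx=5.2,fy=5.2,interpolation=cv2.INTER_CUBIC))
hsv=cv2.cvtColor(im,cv2.COLOR_BGR2HSV)
def blob(n,m,z,im=im,roi=(255,200,380,315)):
    k=np.zeros_like(m);k[roi[1]:roi[3],roi[0]:roi[2]]=m[roi[1]:roi[3],roi[0]:roi[2]]
    N,l,st,ce=cv2.connectedComponentsWithStats(k)
    for i in range(1,N):
        if st[i][4]<8: continue
        p=np.argwhere(l==i)[:,::-1].astype(float)
        W=np.array([pix2w("top",q,z)[:2] for q in p]); r=cv2.minAreaRect(W.astype(np.float32))
        e,v=np.linalg.eigh(np.cov(W.T)); 
        print(n,st[i][4],np.round(ce[i],1),"mean",np.round(W.mean(0),1),"rect",np.round(r[0],1),np.round(r[1],1),round(r[2],1),"axis deg",round(np.degrees(np.arctan2(v[1,1],v[0,1])),1))
blob("yellow",cv2.inRange(hsv,(18,120,100),(38,255,255)),60)
blob("blue",cv2.inRange(hsv,(95,120,50),(125,255,255)),51)
blob("blueF",cv2.inRange(hsv,(95,120,50),(125,255,255)),62)
blob("dark",cv2.inRange(hsv,(0,0,0),(180,255,75)),45,roi=(275,225,345,255))
E
```

```text
yellow 132 [319.2 278.5] mean [478.7  22. ] rect [478.4  21.8] [54.6 53.5] 9.9 axis deg -164.6
blue 414 [309.4 219.2] mean [637.3  48.4] rect [637.4  47.7] [ 13.2 258.7] 10.3 axis deg 100.2
blue 1234 [319.  279.3] mean [477.4  22.4] rect [478.4  21.9] [ 87.8 185. ] 9.9 axis deg 100.0
blue 227 [319.1 278.8] mean [478.5  22.2] rect [478.6  22.1] [38.6 39.4] 9.7 axis deg 89.3
blueF 414 [309.4 219.2] mean [635.   48.1] rect [635.   47.5] [ 13.1 256.3] 10.3 axis deg 100.2Traceback (most recent call last):
  File "<stdin>", line 16, in <module>
  File "<stdin>", line 11, in blob
  File "h.py", line 9, in pix2w
    c,f,M,o=cam(n); d=np.array([(uv[0]-c["cx"])/f,(uv[1]-c["cy"])/f]); s=d.copy()
            ~~~^^^
  File "h.py", line 5, in cam
    c=imaging.calibration(n); f=240/np.tan(np.radians(c["vfov"])/2)
ValueError: time passes only in moves, steps and waits
```

View pics/crop1.png

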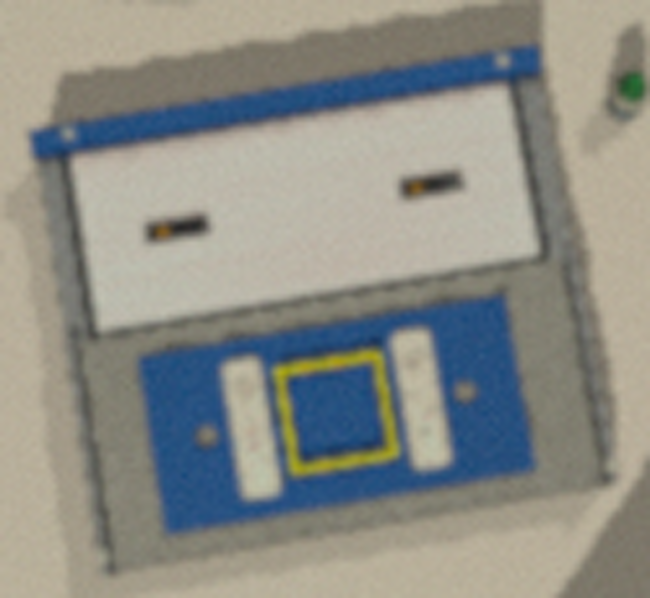

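The crop shows the brass pin tips near the left (+y) ends of both slots, at crop (162,230) and (414,186). The plate holes are at (207,434) and (466,392). Plate and cradle are both yawed by about 10°.

```bash
sed -i 's/^def cam/import functools\n@functools.lru_cache\ndef cam/' h.py; python3 - <<'E'
from h import *
im=cv2.imread("pics/top0.png").astype(float)
def P(c,z): return pix2w("top",(254.6+c[0]/5.2,199.6+c[1]/5.2),z)
for n,a,b,z in(("pins",(162,230),(414,186),43.5),("slots",(178,228),(432,184),45),("holes",(207,434),(466,392),51),("fence low edge",(70,152),(520,80),62),
  ("deck near",(95,332),(543,258),45),("deck farcorner",(72,152),(517,82),45)):
    A,B=P(a,z),P(b,z); d=A-B
    print(n,A.round(1),B.round(1),"mid",((A+B)/2).round(1),"len",np.hypot(*d[:2]).round(1),"yaw",np.degrees(np.arctan2(-d[0],d[1])).round(2))
s=monitor.get_state();print(R.from_quat(s["tcp_rot"][[1,2,3,0]]).as_matrix().round(3))
# orange centroid for pins
b,g,r=im[...,0],im[...,1],im[...,2]; w=np.clip(r-b-30,0,None); 
for x0,x1,y0,y1 in((280,297,239,249),(329,347,231,241)):
    q=w[y0:y1,x0:x1]; yy,xx=np.mgrid[y0:y1,x0:x1]; uv=((q*xx).sum()/q.sum(),(q*yy).sum()/q.sum()); print("orange",uv,pix2w("top",uv,43.5).round(1),q.sum())
E
```

```text
pins [571.7 111.   43.5] [595.1 -17.7  43.5] mid [583.4  46.7  43.5] len 130.8 yaw 10.29
slots [572.6 102.8  45. ] [595.9 -26.8  45. ] mid [584.2  38.   45. ] len 131.7 yaw 10.21
holes [467.3  86.4  51. ] [488.8 -43.4  51. ] mid [478.   21.5  51. ] len 131.6 yaw 9.39
fence low edge [608.5 156.9  62. ] [646.9 -71.1  62. ] mid [627.7  42.9  62. ] len 231.2 yaw 9.54
deck near [519.1 144.1  45. ] [557.8 -83.4  45. ] mid [538.5  30.3  45. ] len 230.7 yaw 9.67
deck farcorner [611.8 157.7  45. ] [649.6 -70.9  45. ] mid [630.7  43.4  45. ] len 231.8 yaw 9.39
[[ 0.967  0.254 -0.   ]
 [ 0.254 -0.967  0.   ]
 [-0.    -0.    -1.   ]]
orange (np.float64(285.8527918781726), np.float64(244.11675126903555)) [571.  110.8  43.5] 197.0
orange (np.float64(334.61538461538464), np.float64(235.65680473372782)) [594.3 -18.7  43.5] 169.0
```

move_arm(deltas="0 0 0 0 0 4.8 0.16; 26 -35 0 0 0 0 0.16; 26 -35 0 0 0 0 0.16; 26 -35 0 0 0 0 0.16; 26 -35 0 0 0 0 0.16", newtons=10)

```text
time: 1.1
tool_pos: [237.6, -447.1, 205.5]
tcp_rot: [0.0, 0.996, 0.086, -0.0]
wrist_force: [1.4, -0.6, -0.1]
finger_gap: 0.613
gripper_force: 0.0
```

move_arm(deltas="26 -35 0 0 0 0 0.16; 26 -35 0 0 0 0 0.16; 26 -35 0 0 0 0 0.16; 26 -35 0 0 0 0 0.16; 26 -35 0 0 0 0 0.16")

```text
time: 1.6
tool_pos: [335.5, -252.3, 205.7]
tcp_rot: [0.0, 0.996, 0.086, 0.0]
wrist_force: [1.2, -0.9, -0.6]
finger_gap: 0.189
gripper_force: 0.0
```

move_arm(deltas="26 -35 0 0 0 0 0.16; 26 -35 0 0 0 0 0.16; 26 -35 0 0 0 0 0.16; 26 -35 0 0 0 0 0.16; 0 0 0 0 0 0 0.16")

```text
time: 2.1
tool_pos: [415.2, -93.6, 205.8]
tcp_rot: [-0.0, 0.996, 0.09, 0.001]
wrist_force: [-0.5, 0.6, -0.1]
finger_gap: 0.164
gripper_force: 0.0
```

move_arm(deltas="27 -34 10 0 0 0 0.16; 27 -34 20 0 0 0 0.16; 27 -34 30 0 0 0 0.16; 0 0 30 0 0 0 0.16; 0 0 0 0 0 0 0.16")

```text
time: 2.6
tool_pos: [472.6, 14.7, 114.2]
tcp_rot: [-0.001, 0.996, 0.087, -0.003]
wrist_force: [-0.1, -0.6, 0.9]
finger_gap: 0.16
gripper_force: 0.0
```

```bash
python3 - <<'E'
from h import *
im=shot("side","s1.png"); im2=shot("top","t1.png")
s=monitor.get_state(); p=s["tool_pos"]; M=R.from_quat(s["tcp_rot"][[1,2,3,0]]).as_matrix()
print(p.round(1),M.round(3).tolist(),s["finger_gap"]); print(w2pix("side",p))
u=w2pix("side",[478,22,55]).astype(int)
cv2.imwrite("pics/s1c.png",cv2.resize(cv2.imread("pics/s1.png")[u[1]-110:u[1]+70,u[0]-100:u[0]+80],None,fx=3.2,fy=3.2,interpolation=cv2.INTER_CUBIC))
E
```

```text
[474.3  13.6 117.5] [[0.985, 0.172, -0.001], [0.172, -0.985, -0.0], [-0.001, -0.0, -1.0]] 0.15798991402376378
[370.02374211 235.73848247]
```

View pics/s1c.png

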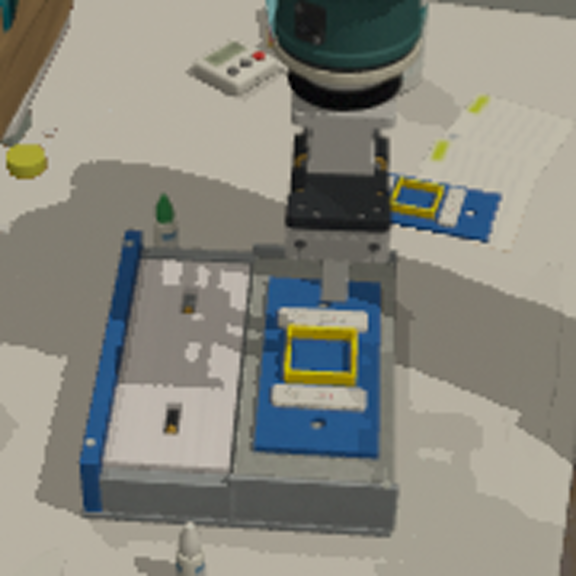

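Fingers are narrow and above the plate, slightly short in +y; correcting and descending.

move_arm(deltas="5.5 -7.4 20 0 0 0 0.12; 0 0 20 0 0 0 0.12; 0 0 8 0 0 0 0.12; 0 0 0 0 0 0 0.12; 0 0 0 0 0 0 0.12")

```text
time: 3.2
tool_pos: [479.2, 22.1, 70.3]
tcp_rot: [0.0, 0.996, 0.086, 0.001]
wrist_force: [-0.9, 0.7, -0.8]
finger_gap: 0.119
gripper_force: 0.0
```

move_arm(deltas="0 0 6 0 0 0 0.12; 0 0 5 0 0 0 0.12; 0 0 5 0 0 0 0.12; 0 0 0 0 0 0 0.12; 0 0 0 0 0 0 0.12")

```text
time: 3.7
tool_pos: [478.6, 22.6, 52.9]
tcp_rot: [-0.0, 0.996, 0.086, -0.0]
wrist_force: [-0.1, 0.3, -0.6]
finger_gap: 0.116
gripper_force: 0.0
```

```bash
python3 - <<'E'
from h import *
shot("side","s2.png")
s=monitor.get_state(); print(s["tool_pos"],s["wrist_force"])
u=w2pix("side",[478,22,55]).astype(int)
cv2.imwrite("pics/s2c.png",cv2.resize(cv2.imread("pics/s2.png")[u[1]-60:u[1]+50,u[0]-60:u[0]+60],None,fx=5,fy=5,interpolation=cv2.INTER_CUBIC))
E
```

```text
[478.66870604  22.65880445  53.06247927] [-0.47884619 -0.6416044   0.0489326 ]
```

View pics/s2c.png

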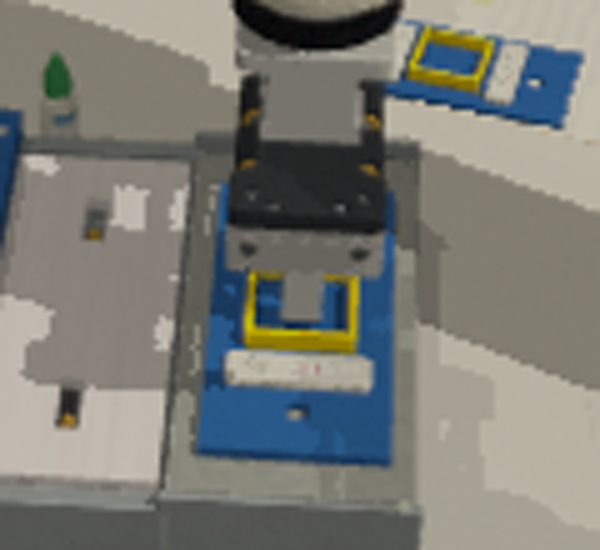

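Fingertips are inside the frame, and both pins show at the +y ends of their slots. Pushing +x toward the fence.

move_arm(deltas="4 0 0 0 0 0 0.18; 4 0 0 0 0 0 0.18; 3 0 0 0 0 0 0.18; 2 0 0 0 0 0 0.18; 2 0 0 0 0 0 0.18")

```text
time: 4.25
tool_pos: [493.3, 25.2, 52.9]
tcp_rot: [-0.0, 0.996, 0.086, -0.0]
wrist_force: [-1.8, -0.6, 0.1]
finger_gap: 0.179
gripper_force: 1.0
```

move_arm(deltas="2 0 0 0 0 0 0.18; 3 0 0 0 0 0 0.18; 4 0 0 0 0 0 0.18; 4 0 0 0 0 0 0.18; 4 0 0 0 0 0 0.18")

```text
time: 4.75
tool_pos: [510.5, 28.2, 53.0]
tcp_rot: [-0.0, 0.996, 0.086, -0.0]
wrist_force: [-2.3, 0.0, -0.9]
finger_gap: 0.18
gripper_force: 0.7
```

move_arm(deltas="4 0 0 0 0 0 0.18; 4 0 0 0 0 0 0.18; 4 0 0 0 0 0 0.18; 4 0 0 0 0 0 0.18; 4 0 0 0 0 0 0.18")

```text
time: 5.25
tool_pos: [530.2, 31.6, 53.0]
tcp_rot: [-0.0, 0.996, 0.086, -0.0]
wrist_force: [-0.8, -0.6, -0.9]
finger_gap: 0.18
gripper_force: 0.7
```

move_arm(deltas="4 0 0 0 0 0 0.18; 4 0 0 0 0 0 0.18; 4 0 0 0 0 0 0.18; 4 0 0 0 0 0 0.18; 4 0 0 0 0 0 0.18")

```text
time: 5.75
tool_pos: [549.9, 35.0, 53.0]
tcp_rot: [-0.0, 0.996, 0.086, -0.0]
wrist_force: [-1.0, 0.1, -0.4]
finger_gap: 0.179
gripper_force: 0.7
```

move_arm(deltas="4 0 0 0 0 0 0.18; 4 0 0 0 0 0 0.18; 4 0 0 0 0 0 0.18; 3 0 0 0 0 0 0.18; 3 0 0 0 0 0 0.18")

```text
time: 6.25
tool_pos: [567.6, 38.1, 53.0]
tcp_rot: [-0.0, 0.996, 0.086, -0.0]
wrist_force: [-1.2, -0.3, 0.2]
finger_gap: 0.18
gripper_force: 0.8
```

move_arm(deltas="3 0 0 0 0 0 0.18; 2.5 0 0 0 0 0 0.18; 2 0 0 0 0 0 0.18; 2 0 0 0 0 0 0.18; 2 0 0 0 0 0 0.18")

```text
time: 6.75
tool_pos: [578.7, 40.1, 53.0]
tcp_rot: [-0.0, 0.996, 0.086, -0.0]
wrist_force: [-1.6, -0.1, -1.3]
finger_gap: 0.179
gripper_force: 0.7
```

```bash
cat > look.py <<'E'
from h import *
import sys
k=sys.argv[1]
shot("side",k+"s.png"); shot("top",k+"t.png")
s=monitor.get_state(); print(s["time"],s["tool_pos"].round(2),s["wrist_force"].round(2),s["gripper_force"])
u=w2pix("side",[570,38,55]).astype(int)
cv2.imwrite(f"pics/{k}c.png",cv2.resize(cv2.imread(f"pics/{k}s.png")[u[1]-60:u[1]+65,u[0]-70:u[0]+70],None,fx=4.6,fy=4.6,interpolation=cv2.INTER_CUBIC))
E
python3 look.py a
```

```text
6.85 [578.97  40.12  53.09] [ 0.21 -0.86 -0.29] 0.0
```

View pics/ac.png

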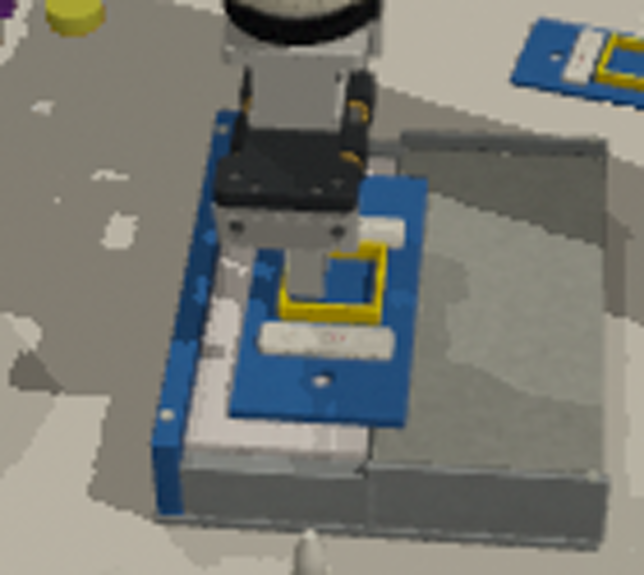

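The plate is over the deck, its leading edge about 20 mm from the fence (gap at crop x 205–245). Going slowly now.

move_arm(deltas="2.5 0 0 0 0 0 0.18; 2.5 0 0 0 0 0 0.18; 2.5 0 0 0 0 0 0.18; 2.5 0 0 0 0 0 0.18; 2 0 0 0 0 0 0.18")

```text
time: 7.35
tool_pos: [590.6, 42.2, 53.0]
tcp_rot: [-0.0, 0.996, 0.086, -0.0]
wrist_force: [-2.4, 0.0, -0.1]
finger_gap: 0.181
gripper_force: 0.7
```

move_arm(deltas="1 0 0 0 0 0 0.18; 1 0 0 0 0 0 0.18; 1 0 0 0 0 0 0.18; 1 0 0 0 0 0 0.18; 1 0 0 0 0 0 0.18")

```text
time: 7.85
tool_pos: [595.4, 43.0, 53.0]
tcp_rot: [-0.0, 0.996, 0.086, -0.0]
wrist_force: [-1.6, -0.6, 0.6]
finger_gap: 0.181
gripper_force: 0.9
```

move_arm(deltas="0.7 0 0 0 0 0 0.18; 0.7 0 0 0 0 0 0.18; 0.7 0 0 0 0 0 0.18; 0.7 0 0 0 0 0 0.18")

```text
time: 8.25
tool_pos: [598.2, 43.5, 53.0]
tcp_rot: [-0.0, 0.996, 0.086, -0.0]
wrist_force: [-1.7, -0.4, -0.1]
finger_gap: 0.175
gripper_force: 0.8
```

move_arm(deltas="0.6 0 0 0 0 0 0.18; 0.6 0 0 0 0 0 0.18; 0.6 0 0 0 0 0 0.18")

```text
time: 8.55
tool_pos: [599.1, 43.6, 52.9]
tcp_rot: [0.0, 0.996, 0.086, -0.001]
wrist_force: [-10.4, -2.0, 6.0]
finger_gap: 0.178
gripper_force: 5.0
```

move_arm(deltas="0.6 0 0 0 0 0 0.18; 0.6 0 0 0 0 0 0.18; 0.6 0 0 0 0 0 0.18")

```text
time: 8.85
tool_pos: [599.3, 43.6, 52.5]
tcp_rot: [0.0, 0.996, 0.086, -0.003]
wrist_force: [-18.8, -3.3, 9.9]
finger_gap: 0.177
gripper_force: 9.4
```

Fence contact. Back off to a light push, then feel along +y (tool −y).

move_arm(deltas="-1.4 0 0 0 0 0 0.18; 0 -0.7 0 0 0 0 0.18; 0 -0.7 0 0 0 0 0.18; 0 -0.7 0 0 0 0 0.18")

```text
time: 9.25
tool_pos: [598.9, 44.8, 52.6]
tcp_rot: [0.001, 0.996, 0.086, -0.001]
wrist_force: [-6.4, -6.1, -0.3]
finger_gap: 0.182
gripper_force: 3.7
```

move_arm(deltas="0 -0.5 0 0 0 0 0.18; 0 -0.5 0 0 0 0 0.18; 0 -0.5 0 0 0 0 0.18; 0 -0.5 0 0 0 0 0.18; 0 -0.5 0 0 0 0 0.18")

```text
time: 9.75
tool_pos: [598.5, 47.3, 52.5]
tcp_rot: [0.001, 0.996, 0.086, -0.001]
wrist_force: [-6.5, -4.6, -0.3]
finger_gap: 0.183
gripper_force: 3.6
```

```bash
python3 look.py b
```

```text
9.85 [598.49  47.37  52.51] [-6.74 -4.03  0.41] 3.652937449514866
```

View pics/bc.png

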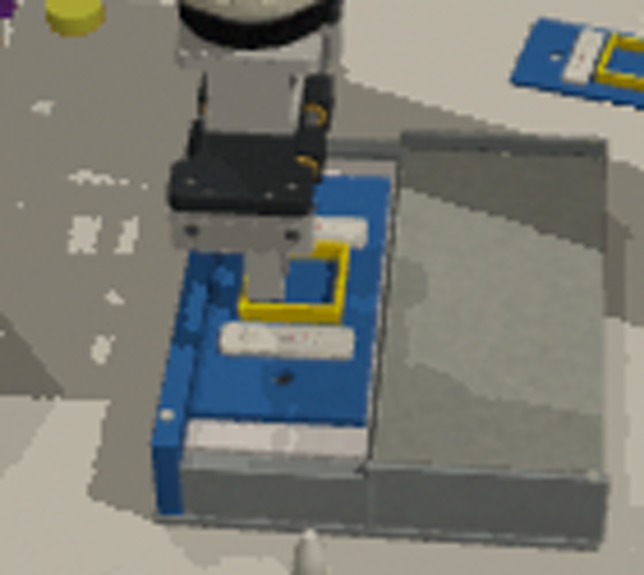

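The plate is flush at the fence; the visible hole at crop (283,378) is dark and not yet over its pin. Continue feeling.

move_arm(deltas="0 -0.4 0 0 0 0 0.18; 0 -0.4 0 0 0 0 0.18; 0 -0.4 0 0 0 0 0.18; 0 -0.4 0 0 0 0 0.18")

```text
time: 10.25
tool_pos: [598.1, 48.8, 52.5]
tcp_rot: [0.001, 0.996, 0.086, -0.001]
wrist_force: [-7.0, -5.6, -1.0]
finger_gap: 0.18
gripper_force: 3.9
```

move_arm(deltas="0 -0.4 0 0 0 0 0.18; 0 -0.4 0 0 0 0 0.18; 0 -0.4 0 0 0 0 0.18; 0 -0.4 0 0 0 0 0.18")

```text
time: 10.65
tool_pos: [597.8, 50.7, 52.3]
tcp_rot: [0.0, 0.996, 0.086, -0.001]
wrist_force: [-5.8, -3.7, -3.6]
finger_gap: 0.179
gripper_force: 3.3
```

The downward pull (−3.6 N) suggests the plate is hanging on the fingers by friction. Ease the side load and look.

move_arm(deltas="-0.7 0.3 0 0 0 0 0.17; -0.5 0.3 0 0 0 0 0.16; 0 0 0 0 0 0 0.16")

```text
time: 10.95
tool_pos: [597.7, 50.7, 53.0]
tcp_rot: [-0.0, 0.996, 0.086, -0.0]
wrist_force: [-3.2, 0.6, -2.2]
finger_gap: 0.164
gripper_force: 1.7
```

```bash
python3 look.py c
```

```text
11.05 [597.76  50.71  52.99] [-4.39 -0.44 -0.89] 1.8339366093277931
```

View pics/cc.png

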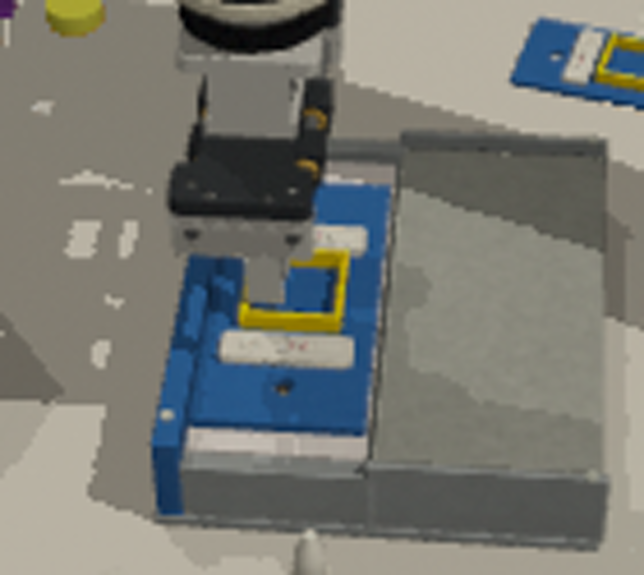

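Not dropped yet: the hole is at crop (284,388), with something light starting to show inside it. Compare hole and pin positions numerically.

```bash
python3 - <<'E'
from h import *
yc=np.array([-.172,.985]);xc=np.array([.985,.172]);C=np.array([584.3,38])
def cen(fn,cam,w,guess,z,r=6):
    im=cv2.imread(fn).astype(float); g=np.round(guess).astype(int); x0,y0=g-r
    q=w(im)[y0:y0+2*r+1,x0:x0+2*r+1]; yy,xx=np.mgrid[y0:y0+2*r+1,x0:x0+2*r+1]
    uv=np.array([(q*xx).sum(),(q*yy).sum()])/q.sum(); p=pix2w(cam,uv,z)[:2]; print(fn,uv.round(2),p.round(1),"cradle xy",((p-C)@xc).round(1),((p-C)@yc).round(1))
orange=lambda im:np.clip(im[...,2]-im[...,0]-30,0,None)
noblue=lambda im:np.clip(60-(im[...,0]-im[...,2]),0,None)
u=w2pix("side",[570,38,55]).astype(int)-[70,60]
for sy in(1,-1):
    p=np.append(C+yc*(66*sy+7.5),43.5)
    for fn in("pics/side0.png","pics/s2.png"): cen(fn,"side",orange,w2pix("side",p),43.5,5)
cen("pics/cs.png","side",noblue,u+np.array([284,388])/4.6,49.5,4)
cen("pics/bs.png","side",noblue,u+np.array([283,378])/4.6,49.5,4)
for sy in(1,-1): cen("pics/ct.png","top",noblue,w2pix("top",np.append(C+yc*(66*sy+7),49.5)),49.5,4)
im=cv2.imread("pics/cs.png"); g=np.round(u+np.array([284,388])/4.6).astype(int); print(im[g[1]-3:g[1]+4,g[0]-4:g[0]+5,::-1].tolist())
E
```

```text
pics/side0.png [319.14 279.71] [573.  114.8] cradle xy 2.1 77.6
pics/s2.png [319.15 279.7 ] [573.  114.8] cradle xy 2.1 77.6
pics/side0.png [324.5  242.48] [596.2 -15.4] cradle xy 2.6 -54.6
pics/s2.png [324.42 242.52] [596.4 -15.2] cradle xy 2.8 -54.4
pics/cs.png [319.07 278.21] [572.8 115.6] cradle xy 2.0 78.4
pics/bs.png [319.14 276.07] [574.5 108.8] cradle xy 2.6 71.5
pics/ct.png [285.78 241.38] [577.4 110.6] cradle xy 5.7 72.8
pics/ct.png [335.03 234.99] [595.1 -19.6] cradle xy 0.7 -58.6
[[[35, 77, 124], [37, 80, 126], [38, 83, 131], [36, 82, 129], [36, 77, 122], [35, 78, 122], [36, 77, 122], [34, 77, 122], [36, 78, 123]], [[35, 77, 123], [38, 80, 125], [37, 77, 120], [31, 65, 105], [26, 57, 93], [27, 64, 103], [35, 78, 122], [34, 77, 122], [34, 77, 123]], [[35, 77, 121], [33, 70, 111], [32, 59, 89], [32, 49, 71], [26, 47, 69], [23, 49, 79], [30, 71, 114], [34, 78, 121], [34, 78, 121]], [[38, 79, 122], [59, 84, 113], [48, 48, 50], [65, 56, 41], [36, 41, 48], [31, 60, 91], [34, 77, 120], [35, 78, 122], [34, 77, 120]], [[37, 77, 123], [40, 78, 120], [50, 71, 97], [93, 94, 84], [64, 76, 86], [34, 75, 119], [33, 78, 121], [34, 77, 122], [34, 76, 121]], [[35, 77, 122], [36, 77, 121], [37, 77, 120], [44, 79, 118], [39, 78, 119], [34, 77, 121], [35, 78, 121], [36, 78, 121], [33, 77, 121]], [[35, 78, 123], [35, 76, 121], [34, 77, 121], [35, 77, 121], [36, 78, 122], [34, 75, 121], [35, 76, 121], [35, 76, 121], [33, 76, 120]]]
```

The plate is within about 1–3 mm of the pins and has already sunk about 3.5 mm onto the tapers. Follow it down with the fingers, push a bit further +y with a lighter x load.

move_arm(deltas="-0.4 0 1.5 0 0 0 0.16; 0 0 1.5 0 0 0 0.16; 0 -0.4 1 0 0 0 0.16; 0 -0.4 0 0 0 0 0.16; 0 -0.4 0 0 0 0 0.16")

```text
time: 11.55
tool_pos: [597.6, 51.9, 49.2]
tcp_rot: [-0.0, 0.996, 0.086, 0.0]
wrist_force: [0.1, -0.5, -0.1]
finger_gap: 0.158
gripper_force: 0.0
```

move_arm(deltas="0 -0.4 0 0 0 0 0.16; 0 -0.4 0 0 0 0 0.16; 0 -0.4 0 0 0 0 0.16")

```text
time: 11.85
tool_pos: [597.1, 53.0, 49.1]
tcp_rot: [-0.0, 0.996, 0.086, 0.0]
wrist_force: [-0.6, 1.5, 0.5]
finger_gap: 0.162
gripper_force: 0.0
```

```bash
python3 look.py d
```

```text
11.95 [597.08  53.09  49.07] [ 0.3   0.73 -0.68] 0.0
```

View pics/dc.png

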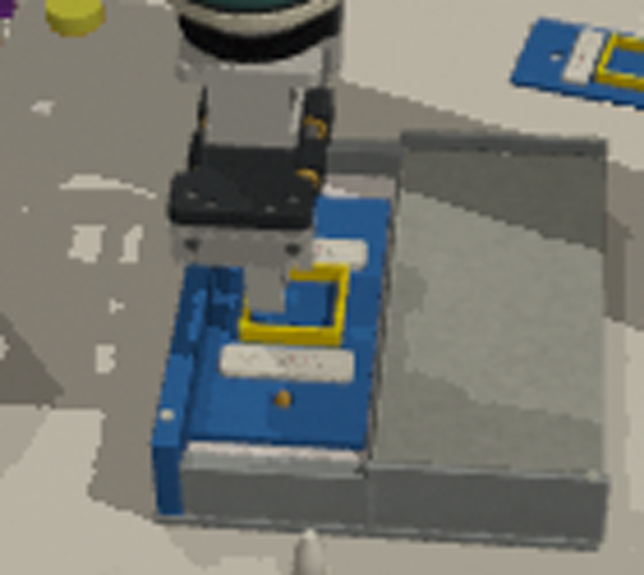

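The plate has dropped, with the brass pin filling the hole at crop (283,398). Centre the fingers in the frame and press gently to confirm it is home.

move_arm(deltas="0 0 -4 0 0 0 0.08; -7 2 0 0 0 0 0.08; -7.5 2 0 0 0 0 0.08; 0 0 4 0 0 0 0.08; 0 0 4 0 0 0 0.08")

```text
time: 12.45
tool_pos: [583.3, 46.3, 44.8]
tcp_rot: [0.0, 0.996, 0.086, 0.0]
wrist_force: [0.3, -0.0, 0.1]
finger_gap: 0.081
gripper_force: 0.0
```

move_arm(deltas="0 0 3 0 0 0 0.08; 0 0 2 0 0 0 0.08; 0 0 1 0 0 0 0.08; 0 0 0 0 0 0 0.08")

```text
time: 12.85
tool_pos: [583.5, 46.7, 38.8]
tcp_rot: [-0.0, 0.996, 0.086, -0.0]
wrist_force: [0.2, -0.0, 0.9]
finger_gap: 0.079
gripper_force: 0.0
```

move_arm(deltas="0 0 1 0 0 0 0.08; 0 0 1 0 0 0 0.08; 0 0 0.7 0 0 0 0.08; 0 0 0 0 0 0 0.08")

```text
time: 13.25
tool_pos: [583.7, 46.6, 37.1]
tcp_rot: [0.0, 0.996, 0.086, 0.0]
wrist_force: [-6.1, -0.7, 14.1]
finger_gap: 0.08
gripper_force: 7.2
```

Plate top found at 37.1 mm, which is exactly home (45−14+6). Retract straight up and check.

move_arm(deltas="0 0 -2 0 0 0 0.08; 0 0 -6 0 0 0 0.08; 0 0 -15 0 0 0 0.08; 0 0 -40 0 0 0 0.08; 0 0 -50 0 0 0 0.08")

```text
time: 13.75
tool_pos: [582.4, 46.6, 150.4]
tcp_rot: [-0.0, 0.996, 0.087, -0.001]
wrist_force: [-0.3, -0.6, 0.7]
finger_gap: 0.077
gripper_force: 0.0
```

move_arm(deltas="-25 35 -20 0 0 0 0.08; -25 40 0 0 0 0 0.08; -25 40 0 0 0 0 0.08; -25 40 0 0 0 0 0.08; -25 40 0 0 0 0 0.08")

```text
time: 14.25
tool_pos: [493.1, -168.6, 170.6]
tcp_rot: [0.0, 0.996, 0.087, 0.001]
wrist_force: [1.1, -0.5, -0.5]
finger_gap: 0.079
gripper_force: 0.0
```

```bash
python3 look.py e
```

```text
14.35 [ 491.52 -173.02  170.25] [0.16 0.79 0.37] 0.0
```

View pics/ec.png

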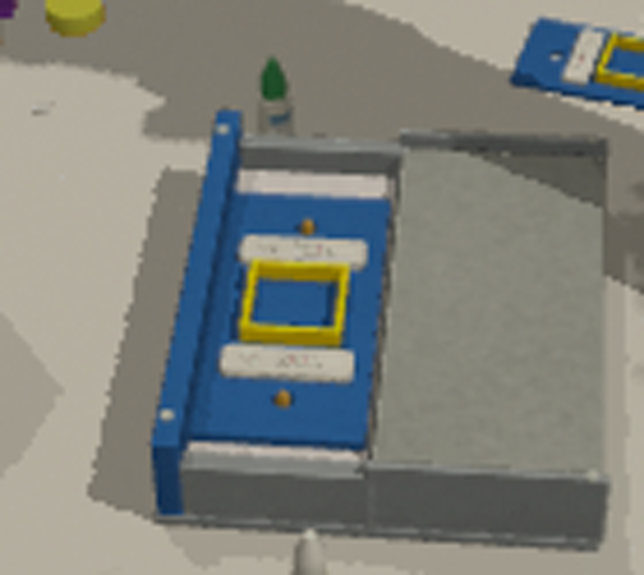

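The plate lies flat and square at the fence, with brass pins up through both holes at crop (307,227) and (283,398), and the bottles still standing.

```bash
python3 -c "
from bench import job
print(job.close_job())"
```

```text
the job is handed in; nothing more can be done
None
```

The carrier is fully home, flat on the sunken deck and square to the fence with a pin up through each hole; the job was handed in at about 14 s, and both dropper bottles still stand beside the cradle.

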